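Load a gas canister into the table stove

TASK

Load the gas canister that lies in the black tray into the portable stove: lay it gently in the V-shaped cradle, well back from the regulator, notch up and nozzle towards the regulator, then slide it gently forward along the cradle until you feel its collar come up firm against the regulator - do not ram it, hard pressure opens the valve. Then press the lock lever all the way down, and leave everything else on the counter alone.

Things in the scene. Friction and masses are not known exactly. Their poses are not given: they have to be found in the camera images.
- stove: Heavy fixed portable stove. Origin on the counter below the cradle's axis; x runs along the cradle from the regulator (-x) to its open rear end (+x), z up, burner at +y. Burner box: x +-145, y 68 to 300, 70 mm high, pan supports 101 high. Regulator housing: x -150 to -88, y +-46, 88 high. Nothing stands on the -y side or behind the rear end.
- regulator: Fixed flange on the rear face of the housing; frame as the stove's. It holds a brass spigot, 48 mm across, screwed in or out for the make of canister and left fast; its flat rear face, on the canister's axis, is the stop for the collar. It stands anywhere from stove x = -87 to -73 mm and is not measured: find it by feel, creeping at about 10 mm/s. Over about 15 N on it opens the valve.
- lock_lever (a joint): Lock lever on the spigot, slides straight down 12 mm: 0 = up (as found), 0.012 = fully down; 3 N of friction, stays where left. Its rear tongue (4 x 24 mm) is 12 to 16 mm behind the stop face, 27.5 mm above the canister axis when up, so the collar must be slid in beneath it. Down, it sits behind the collar; a canister over 2 mm short of home blocks it.
- lever_pad (a point): Point of the stove (x = -146, y = 0, z = 118.5 mm) where the top of the lever's black thumb pad is when up; it does not move with the lever. The pad (36 mm along x, 40 mm along y) shifts with the spigot, so its centre lies within 7 mm of this along x. The pad goes down 12 mm. Nothing above it.
- canister: White steel gas canister, 68 mm diameter, 0.18 to 0.4 kg. Origin on its axis; x along it, nozzle at -x, z up (notch on top). Straight body x = -72 to +84 mm (flat bottom end); shoulder to -80, 26 mm neck to -90, 40 mm collar to -100 mm (front face); the stem beyond enters the spigot freely. In the cradle its axes point as the stove's. Grip it across the middle from above.
- collar (a point): Centre of the front face of the canister's collar (canister x = -100 mm, on its axis), which comes up against the spigot's stop face.
- tray: Black plastic tray, 250 x 140 x 20 mm, fixed, with two V saddles that hold the canister with its axis 54 mm above the counter, along the tray's x. Origin under its centre.
- spent_canister: An empty canister of the same make standing upright, 68 mm diameter, 193 mm high: leave alone. Origin under its centre.
- bowls: Stack of white bowls, 126 mm diameter, 80 mm high: leave alone. Origin under its centre.
- sauce_a: Sauce bottle, 60 mm diameter, 155 mm high: leave alone. Origin under its centre.
- sauce_b: Sauce bottle, 60 mm diameter, 155 mm high: leave alone. Origin under its centre.
- garlic_tub: Clear lidded tub, 113 x 93 x 85 mm: leave alone. Origin under its centre.
- can_cap: Grey cap of the canister, 44 mm diameter, 21 mm high, standing on the burner box near the cradle's rear end: leave alone. Origin under its centre.
- cradle (a point): A point on the cradle's axis, stove x = +50, y = 0, z = 64 mm; axes as the stove's. Cradle: open 90-degree V of sheet steel, stove x = -50 to +150; a canister in it has its axis level at y = 0, z = 64 and slides against 1 to 5 N of dry friction. Lay it with its bottom end near the V's rear end (collar at x = -50 to -35). The V's lips end at y = +-32, z = 46.
There are look-alikes about, which are no part of the job. Leave any turquoise look-alike of the canister alone.

How it is judged:
By the outcome, as a careful person would: the job done as asked, in the order asked, and still so for the second after the job is handed in, with the robot touching nothing.
It also fails if it takes over 72 s, if anything falls off the work surface, if the arm or the gripper's body presses on something with over 40 N, if the wrist force passes 120 N, or if a joint passes its speed limit or range.

ROBOT

A 6-joint arm with a two-finger parallel gripper is mounted at the origin on the work surface. World frame = base frame: x ahead of the robot, y to its left, z up, the work surface at z = 0. Lengths are in m, angles in degrees, forces in N, time in s.
With the tool pointing down it reaches from about 0.4 to 0.825 m from the base axis. Payload 7 kg.
Tool frame: the origin (TCP) lies midway between the tips of the shut fingers; the grasp point (between the pads) lies r.hold_point_z behind it (r.hold_point_z is the distance from the TCP to the grasp point, in m); z points along the fingers, x is the direction in which the jaws open and shut, and the axes are right-handed (so a half turn about z gives the same grasp; the last joint's range is limited). The gripper opens to 88 mm and grips with 3 to 60 N. Pads are 19 mm wide; open, the fingers measure 130 mm over their backs; the gripper's body (78 mm by 193 mm) begins 47 mm behind the grasp point.
Start: joints at [-50.644, 20.546, 0.682, 0, -70.136, -16.507], TCP at [0.262, -0.622, 0.227] pointing down, gripper open.
Joint ranges: [-176.03, 176.03], [-82.01, 121.73], [-58.28, 71.71], [-173.87, 95.51], [-174.79, -0.11], [-173.66, 173.66]. Speed limits (degrees/s): [136.94, 136.94, 172.46, 180, 180, 180].

INTERFACE

Orientations are given as [roll, pitch, yaw] about the fixed x, y, z axes, in that order (R = Rz(yaw) Ry(pitch) Rx(roll)).
In Python, from plant import get_state, viewer, close_job, r gives the robot as it stands.
- The arm moves only by the tool apply_moves, never from a script. Its argument "plan" is a list of rows, each a list of 3 entries, a list of its own where there are three numbers: the closure in counts, from 0 (fully open) to 255 (shut), then the shift along the tool's x, y, z in units of 50 mm (1.0 is 50 mm), then the turn about the tool's z in units of 6 degrees (1.0 is 6 degrees). A call has 1 to 12 rows; each row shifts and turns the commanded pose from where the row before left it, along the tool's axes as they then stand; what a row does not reach is not made up. A row lasts 1/8 s, in which the tool goes at most 62.5 mm and 10.7 degrees, less where a joint would pass 70% of its speed; a pose out of reach is approached as far as the arm can. A call is refused whole if a number of a shift passes 1 or a number of a turn 1, either way. A call with a gripper value outside its range is refused whole. The fingers move at their own pace and stop on an object; "squeeze" is the grip in N (left out, the last holds). Time passes only in rows, so rows that do not move let the fingers close. It gives the time, the measured TCP pose, the force and the opening at its end, in the units of the state.
- get_state(): the state, without advancing time (a new reading comes with each control period).
- viewer.capture(name): name is "side" or "top" or "wrist"; returns a dict with "frame" (384x512x3 uint8, blue, green, red), "K" (3x3 intrinsics, pixels), "R" (3x3) and "t" (3): a world point X has camera coordinates R X + t; the wrist camera has in their place "mount" (4x4, takes a point from camera to tool coordinates, whose origin is the TCP and whose axes are the tool frame's). Camera axes: x right, y down, z forward; pixel columns grow to the right and rows downward; lengths in m; the calibration is good to about 2 mm. A picture is of the moment at which its call begins: read the wrist's pose just before it. There is no depth.
- close_job(): hands the job in, once; it reports no verdict.
The state is a dict: "time_s": time; "joints": joint angles; "qd": joint speeds; "joint_torque": joint torques, N m; "tcp_pos": TCP position; "eef_rot": TCP orientation; "contact_force": force on the tool from outside, world axes, zero at the start; "moment": the same for the moment, N m; "gripper_width": finger opening in m.
Only numpy, scipy, OpenCV 4.12 (cv2) and the standard library are available. Lean on these libraries where they do the work, as an engineer would, in place of code of your own. Each camera call takes 0.05 s, during which the arm holds its last target.

## Working session

There is one attempt and no reset: what is moved stays moved. The work goes in short steps, Python scripts to look and compute and a tool call to move; the robot and the scene stay as the last step left them, time stands still between calls to the robot, and variables do not carry over. Pictures are saved under pics/ and viewed, and the job is handed in when it is done.

Besides the shell and the picture viewer there is one more tool, called in YAML: its name, and indented under it one key for each argument. apply_moves: Moves the arm, as the interface text tells. Its arguments: {"type":"object","properties":{"plan":{"type":"array","items":{"type":"array"}},"squeeze":{"type":"number"}},"required":["plan"]}

```bash
mkdir -p pics; ls; python3 - <<'E'
from plant import get_state, viewer, r
import cv2,json,numpy as np
print(get_state()); print(r.hold_point_z)
for n in ("side","top","wrist"):
    c=viewer.capture(n); cv2.imwrite(f"pics/{n}0.png",c["frame"])
    np.savez(f"pics/{n}0.npz",**{k:v for k,v in c.items()})
    print(n,{k:np.round(v,4).tolist() for k,v in c.items() if k!="frame"})
E
```

```text
pics
{'time_s': 0.0, 'joints': array([-5.06415668e+01,  2.05909900e+01,  6.34342197e-01, -2.20332146e-02,
       -7.01356412e+01, -1.65065762e+01]), 'qd': array([-0.08676912, -0.05397322, -0.05130084,  0.02261935, -0.07478196,
       -0.06346781]), 'joint_torque': array([ 7.97143207e-05, -5.82714200e+01,  2.93051541e+01,  6.99694142e+00,
        6.72103168e-03, -1.69092427e-04]), 'tcp_pos': array([ 0.26192893, -0.62157663,  0.22562601]), 'eef_rot': array([-1.79993635e+02, -9.43711183e-02,  1.12844348e+02]), 'contact_force': array([ 0.31332488, -0.76201238,  0.16322893]), 'moment': array([ 0.04716753, -0.02353403,  0.01912156]), 'gripper_width': 0.08744446551237631}
0.0188
side {'K': [[379.3981, 0.0, 257.2631], [0.0, 379.3981, 200.4681], [0.0, 0.0, 1.0]], 'R': [[-0.858, -0.5135, 0.0132], [-0.2655, 0.4212, -0.8672], [0.4398, -0.7476, -0.4977]], 't': [0.3452, 0.252, 1.1505]}
top {'K': [[424.3956, 0.0, 256.433], [0.0, 424.3956, 194.6278], [0.0, 0.0, 1.0]], 'R': [[0.026, -0.9996, 0.0105], [-0.9983, -0.0265, -0.0525], [0.0528, -0.0091, -0.9986]], 't': [-0.0996, 0.4611, 1.8118]}
wrist {'K': [[300.9569, 0.0, 261.1808], [0.0, 300.9569, 194.526], [0.0, 0.0, 1.0]], 'mount': [[1.0, 0.0002, 0.0005, -0.0001], [-0.0003, 0.9572, 0.2895, -0.0783], [-0.0005, -0.2895, 0.9572, -0.1581], [0.0, 0.0, 0.0, 1.0]]}
```

View pics/side0.png

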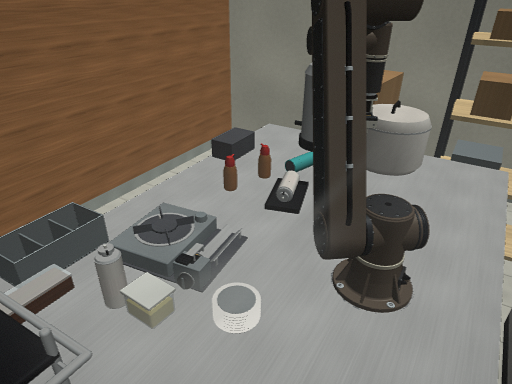

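View pics/top0.png

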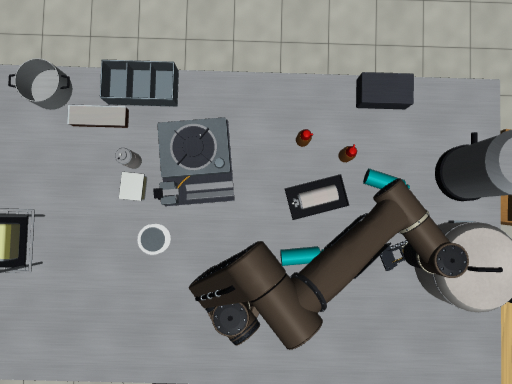

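View pics/wrist0.png

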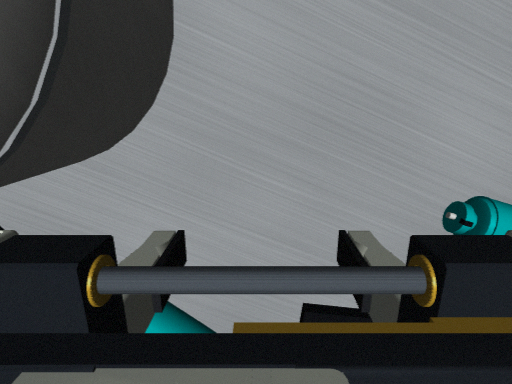

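The side view shows the white canister in the tray at about (288,186) and the stove at about (175,245). In the top view the canister is at about (317,197) with the nozzle to the left, and the cradle runs along y≈190 from x=165 to 235. The wrist view shows only the counter and the turquoise look-alikes. Next I'll enlarge both fixed views.

```bash
python3 - <<'E'
import cv2
t=cv2.imread("pics/top0.png"); s=cv2.imread("pics/side0.png")
def crop(im,x0,y0,w,h,k,n):
    c=cv2.resize(im[y0:y0+h,x0:x0+w],None,fx=k,fy=k,interpolation=cv2.INTER_CUBIC)
    for x in range(x0-x0%10+10,x0+w,10): cv2.putText(c,str(x),((x-x0)*k,8),0,.3,(0,255,0));cv2.line(c,((x-x0)*k,10),((x-x0)*k,14),(0,255,0))
    for y in range(y0-y0%10+10,y0+h,10): cv2.putText(c,str(y),(0,(y-y0)*k),0,.3,(0,255,0));cv2.line(c,(20,(y-y0)*k),(24,(y-y0)*k),(0,255,0))
    cv2.imwrite(n,c)
crop(t,145,110,100,100,6,"pics/tA.png")
crop(t,275,165,90,60,8,"pics/tB.png")
crop(s,110,195,140,100,5,"pics/sA.png")
crop(s,255,155,70,65,9,"pics/sB.png")
E
```

```text
(no output)
```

View pics/tA.png

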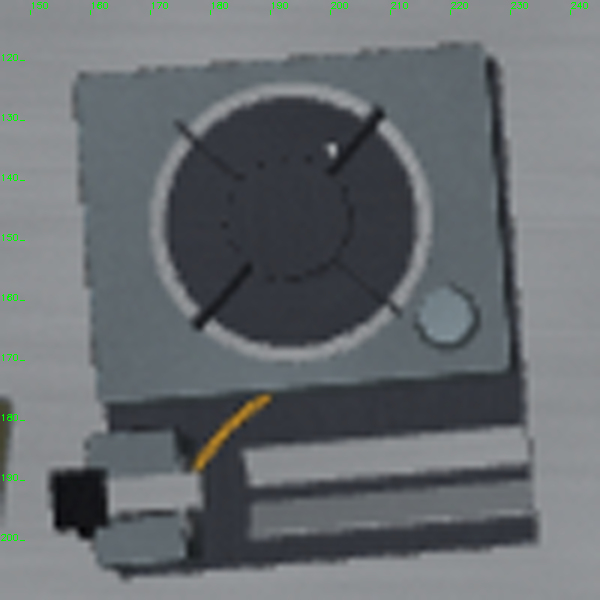

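View pics/tB.png

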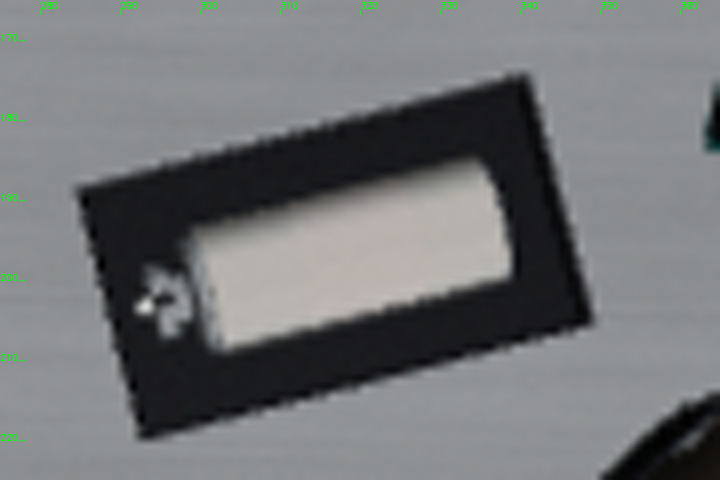

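View pics/sA.png

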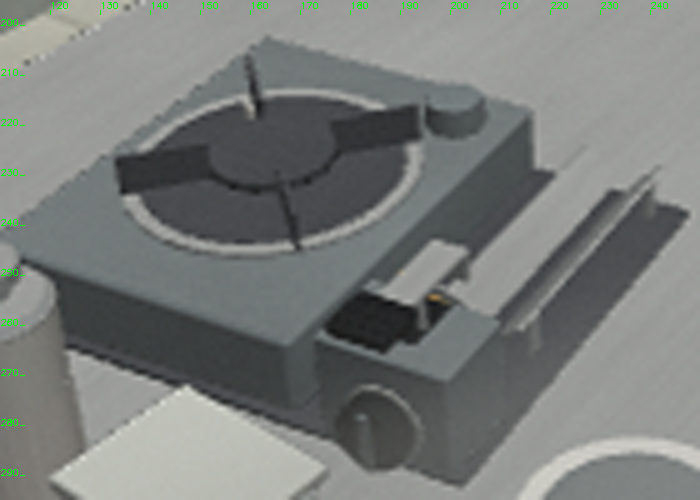

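View pics/sB.png

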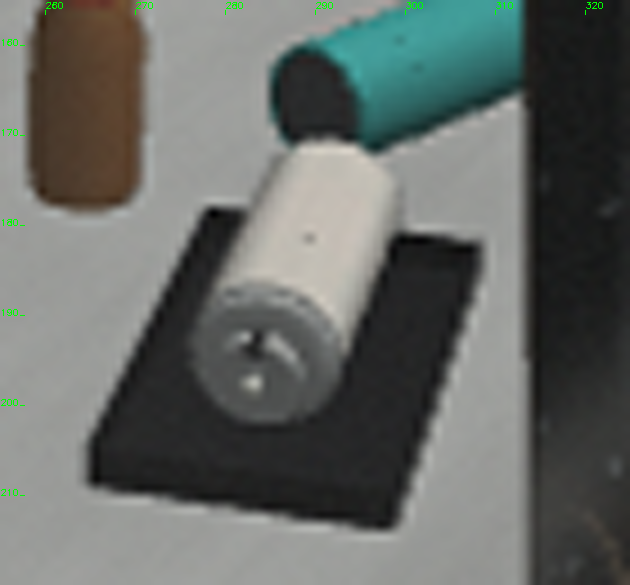

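```bash
cat > h.py <<'E'
import numpy as np
from scipy.optimize import least_squares
def proj(c,X):
    X=np.atleast_2d(X); p=X@c["R"].T+c["t"]; p=p@c["K"].T; return p[:,:2]/p[:,2:]
def load(n): return dict(np.load(f"pics/{n}.npz"))
def T2(p,X):
    a=p[2]; X=np.atleast_2d(X).astype(float)
    return np.c_[X[:,0]*np.cos(a)-X[:,1]*np.sin(a)+p[0],X[:,0]*np.sin(a)+X[:,1]*np.cos(a)+p[1],X[:,2]+p[3]]
def fit(obs,p0,freez=True):
    # obs: list of (cam, objpts(mm), pix)
    def f(q):
        q=np.r_[q,0] if len(q)==3 else q
        return np.concatenate([(proj(c,T2(q,np.array(o)/1000))-np.array(u)).ravel() for c,o,u in obs])
    s=least_squares(f,p0 if freez else p0[:3],loss="soft_l1"); return s.x,f(s.x).reshape(-1,2)
E
python3 - <<'E'
from h import *
t,s=load("top0"),load("side0")
A=lambda l:[(145+u/6,110+v/6) for u,v in l]
B=lambda l:[(275+u/8,165+v/8) for u,v in l]
SA=lambda l:[(110+u/5,195+v/5) for u,v in l]
SB=lambda l:[(255+u/9,155+v/9) for u,v in l]
obs=[(t,[(-145,300,70),(145,300,70),(145,68,70),(-145,68,70),(150,32,46),(-50,32,46),(-50,-32,46)],A([(75,73),(485,43),(508,370),(97,400),(527,427),(243,452),(250,538)])),
(s,[(145,68,70),(-145,68,70),(145,300,70),(-150,-46,88),(-88,-46,88),(-150,46,88)],SA([(530,110),(290,347),(265,38),(447,380),(500,322),(318,345)]))]
for fz in(1,0):
    x,r=fit(obs,[.5,.3,-1.6,0],fz); print(np.round(x,4),np.rad2deg(x[2])); print(np.round(r,1).tolist())
for ob in ([(t,[(-125,70,20),(125,70,20),(125,-70,20),(-125,-70,20)],B([(78,190),(527,73),(593,322),(142,438)])),
 (s,[(-125,70,20),(125,70,20),(125,-70,20),(-125,-70,20)],SB([(88,455),(205,207),(482,243),(395,525)]))],):
  for fz in(1,0):
    x,r=fit(ob,[.5,-.1,-1.6,0],fz); print("tray",np.round(x,4),np.rad2deg(x[2])); print(np.round(r,1).tolist())
ob=[(t,[(84,34,54),(84,-34,54),(-72,34,54),(-72,-34,54)],B([(480,157),(512,275),(190,232),(222,352)]))]
x,r=fit(ob,[.5,-.1,-1.6,0],0); print("can",np.round(x,4),np.rad2deg(x[2])); print(np.round(r,1).tolist())
E
```

```text
[ 0.471   0.1611 -1.4608 -0.0049] -83.69648650953441
[[-0.4, 0.3], [0.1, -0.3], [0.7, -0.1], [-0.1, 0.6], [-0.3, -0.7], [-0.1, -0.9], [-0.1, -0.2], [1.1, 0.0], [-0.3, 0.3], [0.3, 0.0], [0.2, 1.0], [1.0, -0.1], [-1.3, -1.1]]
[ 0.4693  0.1625 -1.4618] -83.75223646390998
[[-0.9, 0.4], [-0.2, -0.1], [0.3, 0.2], [-0.6, 0.9], [-0.7, -0.3], [-0.6, -0.6], [-0.7, 0.1], [1.3, -0.8], [-0.4, -0.6], [0.3, -0.8], [0.2, 0.1], [1.1, -1.0], [-1.3, -2.0]]
tray [ 0.4604 -0.3475 -1.2933 -0.0049] -74.10113850563444
[[-0.1, -0.4], [-0.2, -0.1], [0.0, 0.2], [0.2, 0.2], [-0.3, -0.0], [0.1, 0.6], [-0.1, 0.6], [0.3, -2.7]]
tray [ 0.4597 -0.3458 -1.2927] -74.06431448629382
[[-0.4, -0.3], [-0.3, -0.1], [-0.1, 0.3], [-0.1, 0.4], [-0.3, -0.8], [0.1, -0.1], [-0.0, -0.2], [0.4, -3.5]]
can [ 0.4578 -0.3442 -1.2893] -73.87225364331931
[[-0.4, -0.3], [-0.1, 0.5], [0.2, -0.4], [0.3, 0.2]]
```

apply_moves:
  plan:
    - [0,[0,0,-0.1],-1]
    - [0,[0,0,-0.1],-1]
    - [0,[0,0,-0.1],-1]
    - [0,[0,0,-0.1],-1]
    - [0,[0,0,-0.1],-1]
    - [0,[0,0,-0.1],-1]
    - [0,[0,0,0],-1]
    - [0,[0,0,0],-1]
    - [0,[0,0,0],-1]
    - [0,[0,0,0],-1]
    - [0,[0,0,0],-1]
    - [0,[0,0,0],-1]

```text
time_s: 1.65
tcp_pos: [0.262, -0.6218, 0.2561]
eef_rot: [180.0, -0.0, -175.0]
contact_force: [0.1, -0.6, -0.3]
gripper_width: 0.0873
```

apply_moves:
  plan:
    - [0,[0,0,0],-0.93]
    - [0,[0,0,0],-0.93]
    - [0,[-0.76,0.32,0],0]
    - [0,[-0.76,0.32,0],0]
    - [0,[-0.76,0.32,0],0]
    - [0,[-0.76,0.32,0],0]
    - [0,[-0.76,0.32,0],0]
    - [0,[-0.76,0.32,0],0]
    - [0,[-0.76,0.32,0],0]
    - [0,[0,0,0],0]
    - [0,[0,0,0],0]

```text
time_s: 3.02
tcp_pos: [0.4868, -0.4408, 0.2562]
eef_rot: [180.0, -0.0, -164.0]
contact_force: [-0.4, 0.0, 0.4]
gripper_width: 0.0874
```

```bash
cat >> h.py <<'E'
from scipy.spatial.transform import Rotation as Ro
def wristcam(n):
    from plant import get_state,viewer
    import cv2
    st=get_state(); c=viewer.capture("wrist")
    Rt=Ro.from_euler("xyz",st["eef_rot"],degrees=True).as_matrix()
    M=np.array(c["mount"]); Rwc=Rt@M[:3,:3]; o=Rt@M[:3,3]+st["tcp_pos"]
    cv2.imwrite(f"pics/{n}.png",c["frame"]); np.savez(f"pics/{n}.npz",K=c["K"],R=Rwc.T,t=-Rwc.T@o,tcp=st["tcp_pos"],rot=st["eef_rot"])
    cv2.imwrite(f"pics/{n}_b.png",cv2.resize(c["frame"],(800,600),interpolation=cv2.INTER_CUBIC))
    print(st["time_s"],st["tcp_pos"],st["eef_rot"],st["contact_force"],st["gripper_width"])
E
python3 -c "
from h import *
wristcam('w1')"
```

```text
3.025 [ 0.4867775  -0.44081807  0.25623725] [ 1.79973095e+02 -3.15662555e-02 -1.63956459e+02] [-0.43922248  0.00893215  0.44517695] 0.08739804630821314
```

View pics/w1_b.png

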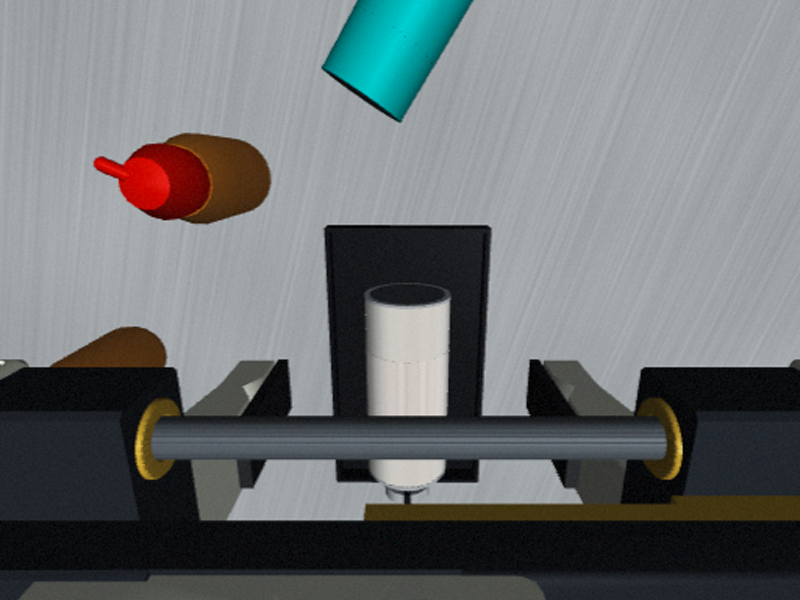

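The wrist view shows the canister and tray from above: bottom end at the top (408,293), nozzle at the bottom (408,492). A second view from beyond the nozzle end will give its height and show the notch.

apply_moves:
  plan:
    - [0,[0,0.9,0],0]
    - [0,[0,0.9,0],0]
    - [0,[0,0.9,0],0]
    - [0,[0,0.9,0],0]
    - [0,[0,0.4,0],0]
    - [0,[0,0,0],0]
    - [0,[0,0,0],0]

```text
time_s: 3.95
tcp_pos: [0.4317, -0.2496, 0.2568]
eef_rot: [-180.0, 0.0, -164.0]
contact_force: [-0.2, 0.5, 0.6]
gripper_width: 0.0878
```

```bash
python3 -c "
from h import *
wristcam('w2')"
```

```text
3.95 [ 0.43165388 -0.24956459  0.25679783] [-1.79977014e+02  2.21932461e-02 -1.64032505e+02] [-0.22139338  0.50504733  0.58599877] 0.08782531288610043
```

View pics/w2_b.png

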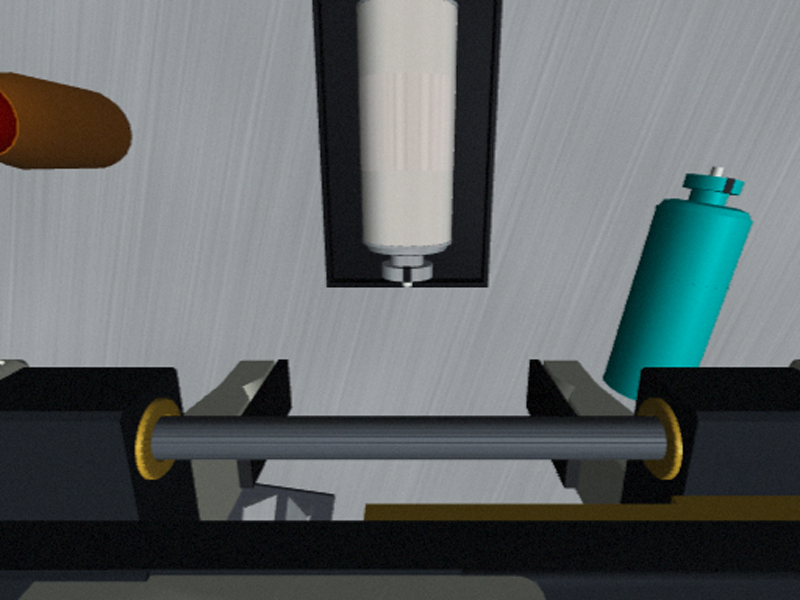

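The notch is on top (408,270), so the canister goes in as it lies. Now a joint fit of the canister and tray.

```bash
python3 - <<'E'
from h import *
w1,w2,t=load("w1"),load("w2"),load("top0")
W=lambda l:[(u*.64-.18,v*.64-.18) for u,v in l]
tr=[(w1,[(125,70,20),(125,-70,20),(-125,70,20),(-125,-70,20)],W([(326,227),(490,227),(338,481),(477,481)])),(w2,[(-125,70,20),(-125,-70,20)],W([(327,287),(488,287)]))]
for fz in(1,0):
    x,r=fit(tr,[.46,-.345,-1.29,0],fz); print("tray",np.round(x,4),np.rad2deg(x[2])); print(np.round(r,1).tolist())
ca=[(w1,[(84,34,54),(84,-34,54),(84,0,88)],W([(366,296),(450,296),(408,283)])),(w2,[(-72,34,54),(-72,-34,54),(-100,20,54),(-100,-20,54),(-100,0,74)],W([(362,243),(452,243),(383,275),(432,275),(408,281)]))]
for fz in(1,0):
    x,r=fit(ca,[.46,-.345,-1.29,0],fz); print("can",np.round(x,4),np.rad2deg(x[2])); print(np.round(r,1).tolist())
E
```

```text
tray [ 0.4599 -0.3449 -1.2923 -0.0022] -74.0404881013297
[[-1.0, 0.4], [0.8, 0.6], [-0.6, -0.4], [0.6, -0.2], [0.2, -0.3], [-0.1, -0.2]]
tray [ 0.4602 -0.3456 -1.292 ] -74.02481028402595
[[-1.4, 0.1], [1.0, 0.3], [-0.9, 0.2], [0.8, 0.3], [-0.1, -0.4], [0.2, -0.3]]
can [ 0.4573 -0.3365 -1.293  -0.0076] -74.08522396522197
[[0.1, -1.3], [-0.1, -1.1], [-0.0, 15.0], [1.5, -1.0], [-0.7, -0.9], [-0.2, 0.7], [0.3, 0.8], [-0.3, 0.8]]
can [ 0.4578 -0.3381 -1.2933] -74.10071806627205
[[-0.5, -1.0], [0.5, -0.8], [-0.1, 15.5], [0.9, -1.5], [-0.2, -1.4], [-0.6, 0.8], [0.6, 0.8], [-0.4, 0.9]]
```

```bash
python3 - <<'E'
from h import *
w1,w2,t=load("w1"),load("w2"),load("top0")
W=lambda l:[(u*.64-.18,v*.64-.18) for u,v in l]
ca=[(w1,[(84,34,54),(84,-34,54),(84,0,88),(84,0,20)],W([(366,295),(450,295),(408,306),(408,283)])),(w2,[(-72,34,54),(-72,-34,54),(-100,20,54),(-100,-20,54),(-100,0,74)],W([(362,243),(452,243),(383,275),(432,275),(408,281)]))]
for fz in(1,0):
    x,r=fit(ca,[.46,-.345,-1.29,0],fz); print("can",np.round(x,4),np.rad2deg(x[2])); print(np.round(r,1).tolist())
    a=x[2]; ty=-164.03+0
    p=x[:2]-w2["tcp"][:2]; y=np.deg2rad(w2["rot"][2]); print("tool dx,dy",p@[np.cos(y),np.sin(y)],p@[np.sin(y),-np.cos(y)])
E
```

```text
can [ 0.4574 -0.3367 -1.293  -0.0068] -74.08147660239102
[[0.0, -0.6], [-0.0, -0.5], [-0.1, 0.3], [0.0, 0.5], [1.5, -1.1], [-0.7, -1.0], [-0.2, 0.7], [0.3, 0.7], [-0.3, 0.7]]
tool dx,dy -0.000791865240603878 -0.09088108584924341
can [ 0.4579 -0.3384 -1.2932] -74.09619403796836
[[-0.5, -0.5], [0.5, -0.4], [-0.1, 0.6], [0.0, 0.5], [0.9, -1.6], [-0.2, -1.6], [-0.6, 0.6], [0.6, 0.6], [-0.4, 0.7]]
tool dx,dy -0.0008205140678206356 -0.09260973203581921
```

```bash
python3 - <<'E'
from h import *
t,s=load("top0"),load("side0")
def ray(c,u,z):
    d=c["R"].T@np.linalg.inv(c["K"])@[u[0],u[1],1]; o=-c["R"].T@c["t"]; return o+d*(z-o[2])/d[2]
for n,u,z in [("sa",(352,150),.15),("sb",(307,133),.15),("spentbase",(128,158),.19),("cap",(219,162.5),.09),("bowls",(154,239),.08)]:
    p=ray(t,u,z); q=(p-[.458,-.34,0])[:2]; a=np.deg2rad(-164); st=(p-[.4693,.1625,0])[:2];b=np.deg2rad(-83.7)
    print(n,p.round(3),"tool",(q@[np.cos(a),np.sin(a)]).round(3),(q@[np.sin(a),-np.cos(a)]).round(3),"stove",(st@[np.cos(b),np.sin(b)]).round(3),(st@[-np.sin(b),np.cos(b)]).round(3))
E
```

```text
sa [ 0.645 -0.464  0.15 ] tool -0.146 -0.171 stove 0.642 0.106
sb [ 0.709 -0.283  0.15 ] tool -0.257 -0.014 stove 0.469 0.19
spentbase [0.583 0.417 0.19 ] tool -0.329 0.693 stove -0.24 0.141
cap [0.588 0.071 0.09 ] tool -0.238 0.359 stove 0.104 0.108
bowls [0.266 0.329 0.08 ] tool -0.0 0.696 stove -0.188 -0.183
```

apply_moves:
  plan:
    - [0,[-0.02,-0.92,0],0]
    - [0,[0,-0.92,0.3],0]
    - [0,[0,0,0.8],0]
    - [0,[0,0,0.8],0]
    - [0,[0,0,0.8],0]
    - [0,[0,0,0.5],0]
    - [0,[0,0,0],0]
    - [0,[0,0,0],0]

```text
time_s: 5.0
tcp_pos: [0.4586, -0.3378, 0.0973]
eef_rot: [-180.0, 0.0, -164.0]
contact_force: [0.5, 0.3, 0.6]
gripper_width: 0.0878
```

```bash
python3 -c "
from h import *
wristcam('w3')"
```

```text
5.0 [ 0.45860783 -0.33780069  0.09730394] [-1.79957296e+02  2.03908027e-02 -1.64014258e+02] [0.46000765 0.25211399 0.60097972] 0.08781710207548316
```

View pics/w3_b.png

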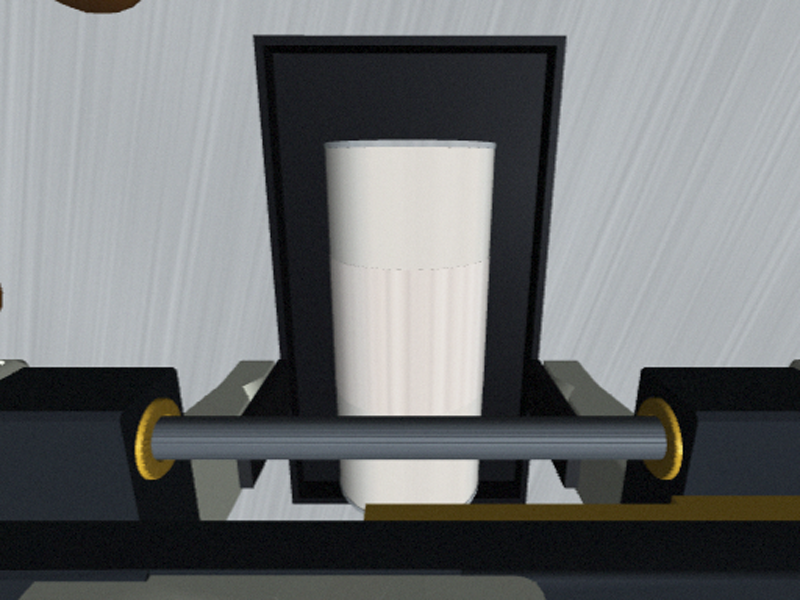

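Centred: the canister spans 325–495 and its bottom rim is at v≈148. I'll use that rim to check the axial position.

```bash
python3 - <<'E'
from h import *
c=load("w3"); u=[410*.64-.18,148*.64-.18]
d=c["R"].T@np.linalg.inv(c["K"])@[*u,1]; o=-c["R"].T@c["t"]
for z in (.084,.088):
    p=o+d*(z-o[2])/d[2]; e=np.array([np.cos(-1.2932),np.sin(-1.2932)])
    print(p, "origin",p[:2]-.084*e, "TCP at can x=",(c["tcp"][:2]-p[:2])@e+.084)
E
```

```text
[ 0.48087714 -0.41768457  0.084     ] origin [ 0.45785737 -0.33690035] TCP at can x= 0.0010715305856998925
[ 0.48085252 -0.41757336  0.088     ] origin [ 0.45783276 -0.33678914] TCP at can x= 0.0011852326946542174
```

apply_moves:
  plan:
    - [0,[0,0,0.58],0]
    - [0,[0,0,0.58],0]
    - [0,[0,0,0],0]
    - [0,[0,0,0],0]

```text
time_s: 5.55
tcp_pos: [0.4591, -0.3374, 0.0402]
eef_rot: [-179.9, 0.1, -164.0]
contact_force: [0.4, -1.0, 0.4]
gripper_width: 0.0875
```

apply_moves:
  plan:
    - [255,[0,0,0],0]
    - [255,[0,0,0],0]
    - [255,[0,0,0],0]
    - [255,[0,0,0],0]
    - [255,[0,0,0],0]
    - [255,[0,0,0],0]
  squeeze: 25

```text
time_s: 6.3
tcp_pos: [0.4582, -0.3371, 0.0393]
eef_rot: [-180.0, 0.0, -164.0]
contact_force: [-2.7, 0.4, 6.6]
gripper_width: 0.0677
```

apply_moves:
  plan:
    - [255,[0,0,-0.1],0]
    - [255,[0,0,-0.2],0]
    - [255,[0,0,-0.4],0]
    - [255,[0,0,-0.5],0]
    - [255,[0,0,-0.6],0]
    - [255,[0,0,-0.7],0.4]
    - [255,[0,0,-0.8],0.4]
    - [255,[0,0,-0.8],0.4]
    - [255,[0,0,-0.7],0.43]
    - [255,[0,0,-0.4],0]
    - [255,[0,0,0],0]
    - [255,[0,0,0],0]

```text
time_s: 7.8
tcp_pos: [0.4574, -0.3364, 0.2974]
eef_rot: [179.9, -0.1, -173.8]
contact_force: [-0.3, 0.0, -3.5]
gripper_width: 0.0671
```

apply_moves:
  plan:
    - [255,[-0.05,0.5,0],0]
    - [255,[-0.12,0.9,0],0]
    - [255,[-0.12,0.9,0],0]
    - [255,[-0.12,1,0],0]
    - [255,[-0.12,1,0],0]
    - [255,[-0.12,1,0],0]
    - [255,[-0.12,1,0],0]
    - [255,[-0.12,1,0],0]
    - [255,[-0.12,1,0],0]
    - [255,[-0.12,1,0],0]
    - [255,[-0.12,0.9,0],0]
    - [255,[-0.07,0.9,0],0]

```text
time_s: 9.3
tcp_pos: [0.4627, 0.2232, 0.2971]
eef_rot: [-179.9, -0.1, -173.8]
contact_force: [1.3, 0.9, -3.7]
gripper_width: 0.0673
```

apply_moves:
  plan:
    - [255,[0,0,0],0]
    - [255,[0,0,0],0]
    - [255,[0,0,0],0]

```text
time_s: 9.68
tcp_pos: [0.4633, 0.2211, 0.2982]
eef_rot: [-180.0, -0.0, -173.8]
contact_force: [-0.5, 0.2, -2.8]
gripper_width: 0.0677
```

```bash
python3 -c "
from h import *
wristcam('w4')"
```

```text
9.675 [0.46328926 0.22106414 0.29817037] [-1.79972065e+02 -3.58302356e-02 -1.73817228e+02] [-0.51572086  0.22285784 -2.84197607] 0.06768595752214697
```

View pics/w4_b.png

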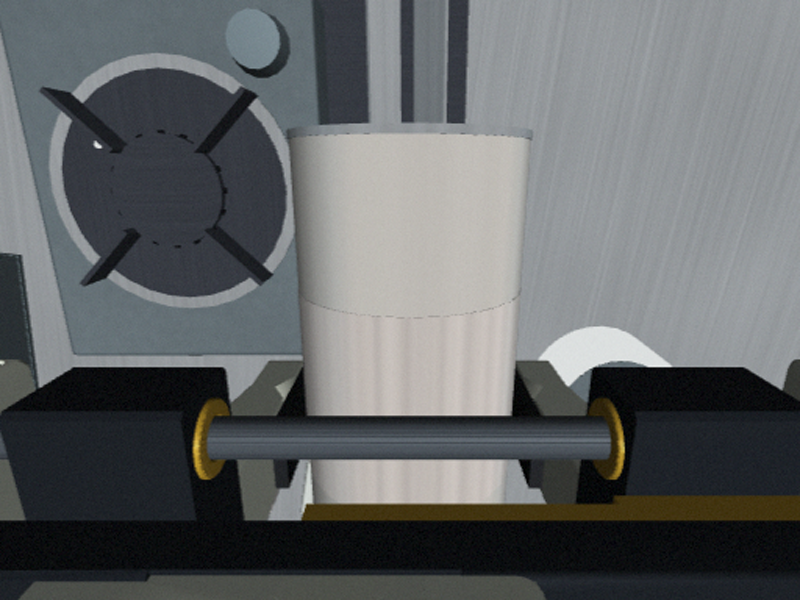

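The cradle lips are at columns ~368 and ~448 in the top rows, and the box's front edge is at row 354. I'll enlarge the crop.

```bash
python3 - <<'E'
import cv2
im=cv2.imread("pics/w4.png")
c=cv2.resize(im[0:85,190:315],None,fx=6,fy=6,interpolation=cv2.INTER_CUBIC); cv2.imwrite("pics/w4c.png",c)
c=cv2.resize(im[140:240,0:200],None,fx=4,fy=4,interpolation=cv2.INTER_CUBIC); cv2.imwrite("pics/w4d.png",c)
E
```

```text
(no output)
```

View pics/w4c.png

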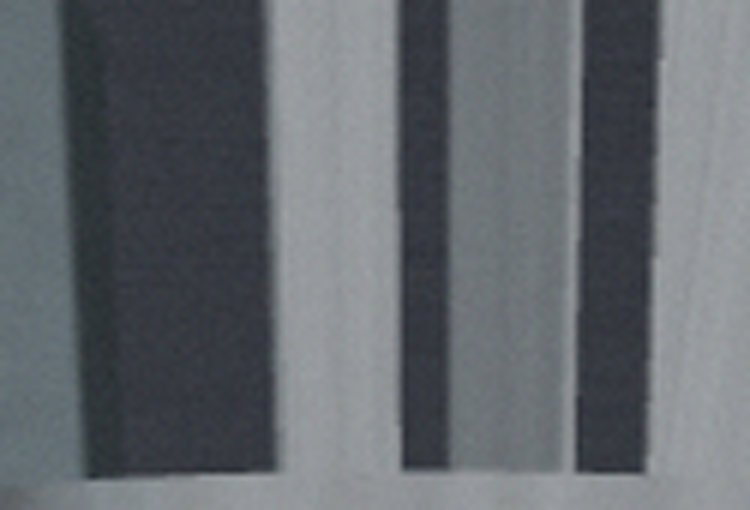

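View pics/w4d.png

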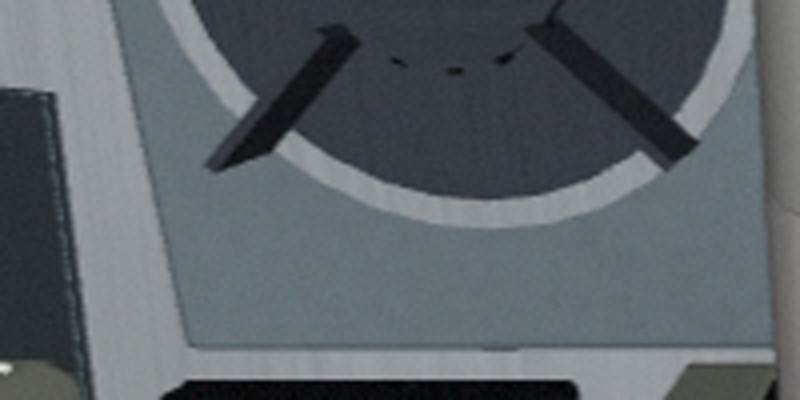

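```bash
cat > s.py <<'E'
from h import *
w,t,s=load("w4"),load("top0"),load("side0")
L=[(32,46,234.67,0),(32,46,236.2,78.3),(-32,46,287.2,0),(-32,46,285.8,78.3),(68,70,200,0),(68,70,204.2,78.3)]
A=lambda l:[(145+u/6,110+v/6) for u,v in l]
SA=lambda l:[(110+u/5,195+v/5) for u,v in l]
def f(q,full=False,nz=False,others=0.3):
    q=np.r_[q,0] if len(q)==3 else q
    r=[]
    for y,z,u,v in L:
        P=proj(w,T2(q,np.array([(-20,y,z),(140,y,z)])/1000)); k=(v-P[0,1])/(P[1,1]-P[0,1]); r.append(P[0,0]+k*(P[1,0]-P[0,0])-u)
    r+=list((proj(w,T2(q,np.array([(-145,300,70)])/1000))[0]-[47.5,226.5]))
    P=proj(w,T2(q,np.array([(-145,300,70),(-145,68,70)])/1000)); k=(192.5-P[0,0])/(P[1,0]-P[0,0]); r.append(P[0,1]+k*(P[1,1]-P[0,1])-227)
    return np.array(r)
for p0 in ([.469,.1625,-1.46],[.469,.1625,-1.46,0]):
    o=least_squares(f,p0,loss="soft_l1"); print(np.round(o.x,4),np.rad2deg(o.x[2]),np.round(f(o.x),1).tolist())
    P=o.x; e=np.array([np.cos(P[2]),np.sin(P[2])]); n=np.array([-e[1],e[0]]); d=w["tcp"][:2]-P[:2]; print("tcp in stove",d@e,d@n,"tool yaw should be",np.rad2deg(P[2])-90, w["rot"][2])
E
python3 s.py
```

```text
[ 0.4693  0.1597 -1.4528] -83.24040785165059 [-0.9, 0.0, 0.3, 0.6, 0.0, 0.5, -1.1, 1.1, -0.7]
tcp in stove -0.061630648367119435 0.0012301669961655793 tool yaw should be -173.2404078516506 -173.81722780151634
[ 0.4701  0.1632 -1.4611 -0.0049] -83.71536811533782 [-0.6, -0.2, -0.0, -0.2, 0.8, 0.6, -0.3, 0.4, -0.3]
tcp in stove -0.058209969480120985 -0.0004010498356357844 tool yaw should be -173.7153681153378 -173.81722780151634
```

apply_moves:
  plan:
    - [255,[0,-0.5,0],0]
    - [255,[0,-0.9,0],0]
    - [255,[0,-0.7,0],0]
    - [255,[0,-0.25,0],0]
    - [255,[0,0,0.5],0]
    - [255,[0,0,0.8],0]
    - [255,[0,0,0.8],0]
    - [255,[0,0,0.8],0]
    - [255,[0,0,0.7],0]
    - [255,[0,0,0.5],0]
    - [255,[0,0,0],0]
    - [255,[0,0,0],0]

```text
time_s: 11.22
tcp_pos: [0.477, 0.1055, 0.0947]
eef_rot: [180.0, 0.1, -173.8]
contact_force: [0.4, 1.3, -3.0]
gripper_width: 0.0676
```

```bash
python3 -c "
from h import *
wristcam('w5')
from plant import viewer
import cv2
c=viewer.capture('side');cv2.imwrite('pics/s5.png',cv2.resize(c['frame'][180:310,100:270],None,fx=4.5,fy=4.5,interpolation=cv2.INTER_CUBIC))
c=viewer.capture('top');cv2.imwrite('pics/t5.png',cv2.resize(c['frame'][110:220,140:280],None,fx=5,fy=5,interpolation=cv2.INTER_CUBIC))"
```

```text
11.225 [0.47704388 0.10550753 0.09465578] [ 1.79977516e+02  8.49911641e-02 -1.73763335e+02] [ 0.4155859   1.27063609 -3.04763569] 0.06757578710751437
```

View pics/w5_b.png

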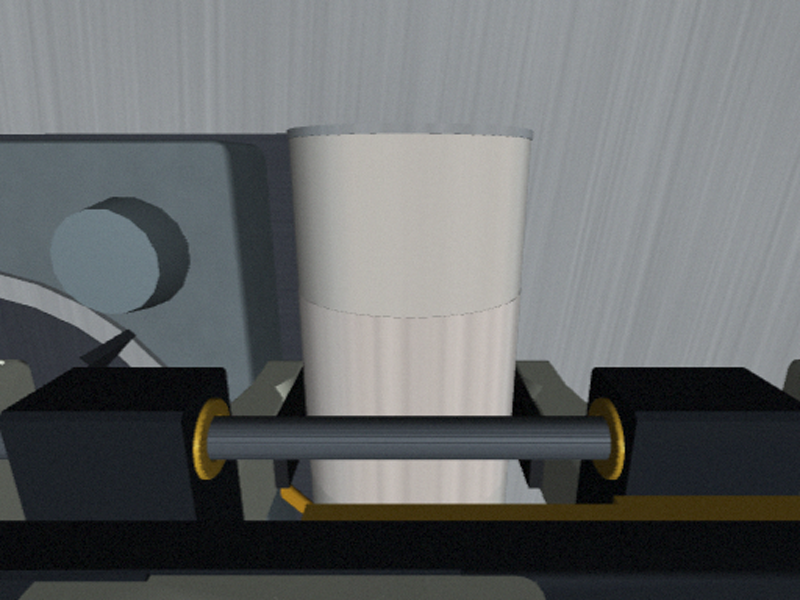

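View pics/s5.png

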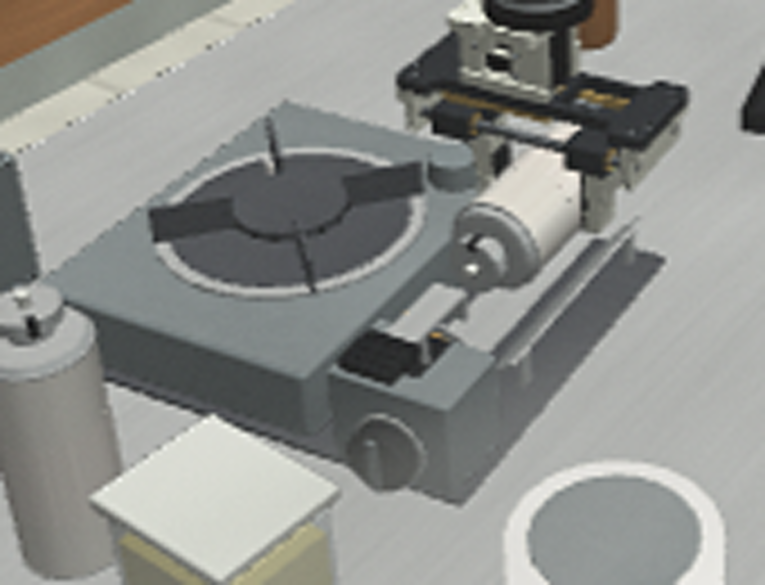

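View pics/t5.png

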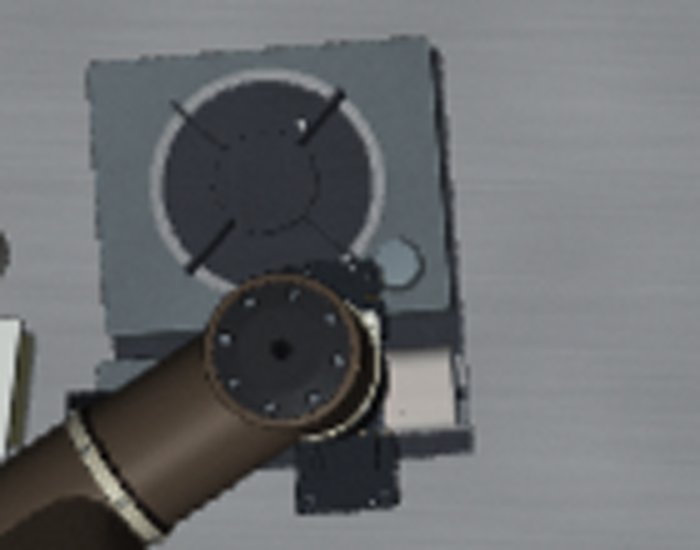

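```bash
python3 - <<'E'
from h import *
w=load("w5")
for q in ([.4696,.162,np.deg2rad(-83.7),0],[.4701,.1632,-1.4611,-.0049]):
    print(((proj(w,T2(q,np.array([(145,68,70),(145,300,70),(104,108,91)])/1000))+.18)/.64).round(0).tolist())
E
```

```text
[[226.0, 134.0], [-405.0, 135.0], [102.0, 256.0]]
[[229.0, 138.0], [-383.0, 139.0], [110.0, 256.0]]
```

apply_moves:
  plan:
    - [255,[-0.01,0,0.3],0]
    - [255,[0,0,0.25],0]
    - [255,[0,0,0.15],0]
    - [255,[0,0,0],0]
    - [255,[0,0,0],0]

```text
time_s: 12.0
tcp_pos: [0.477, 0.1054, 0.0589]
eef_rot: [180.0, 0.0, -173.8]
contact_force: [-0.2, 0.3, -4.3]
gripper_width: 0.0677
```

apply_moves:
  plan:
    - [255,[0.02,0,0.03],0]
    - [255,[0,0,0.03],0]
    - [255,[0,0,0.03],0]
    - [255,[0,0,0.03],0]
    - [255,[0,0,0],0]

```text
time_s: 12.62
tcp_pos: [0.4756, 0.105, 0.0524]
eef_rot: [-180.0, -0.0, -173.8]
contact_force: [-0.2, 0.3, -3.4]
gripper_width: 0.0671
```

apply_moves:
  plan:
    - [255,[0,0,0.02],0]
    - [255,[0,0,0.02],0]
    - [255,[0,0,0],0]

```text
time_s: 13.0
tcp_pos: [0.4758, 0.1051, 0.0506]
eef_rot: [-180.0, 0.0, -173.8]
contact_force: [-0.3, -0.4, -3.4]
gripper_width: 0.0676
```

apply_moves:
  plan:
    - [255,[0,0,0.02],0]
    - [255,[0,0,0],0]

```text
time_s: 13.25
tcp_pos: [0.4764, 0.1054, 0.0499]
eef_rot: [180.0, 0.1, -173.7]
contact_force: [1.9, -1.0, -1.4]
gripper_width: 0.0676
```

apply_moves:
  plan:
    - [255,[0,0,0.02],0]
    - [255,[0,0,0],0]

```text
time_s: 13.5
tcp_pos: [0.4768, 0.1055, 0.0494]
eef_rot: [180.0, 0.1, -173.7]
contact_force: [1.9, -0.7, 5.0]
gripper_width: 0.0676
```

apply_moves:
  plan:
    - [255,[-0.01,0,-0.005],0]
    - [255,[0,0,0],0]

```text
time_s: 13.75
tcp_pos: [0.4768, 0.1055, 0.0494]
eef_rot: [180.0, 0.1, -173.7]
contact_force: [1.0, 0.1, 6.2]
gripper_width: 0.0671
```

apply_moves:
  plan:
    - [25,[0,0,0],0]
    - [25,[0,0,0],0]
    - [25,[0,0,0],0]

```text
time_s: 14.12
tcp_pos: [0.4758, 0.105, 0.0485]
eef_rot: [-180.0, -0.0, -173.8]
contact_force: [0.3, 0.3, 0.0]
gripper_width: 0.0789
```

```bash
python3 -c "
from h import *
wristcam('w6')
from plant import viewer
import cv2
c=viewer.capture('side');cv2.imwrite('pics/s6.png',cv2.resize(c['frame'][200:300,160:270],None,fx=6,fy=6,interpolation=cv2.INTER_CUBIC))"
```

```text
14.125 [0.47580147 0.10500256 0.04850973] [-1.79986726e+02 -4.55937771e-02 -1.73782844e+02] [0.26832117 0.26846335 0.0008717 ] 0.07889331623427187
```

View pics/w6_b.png

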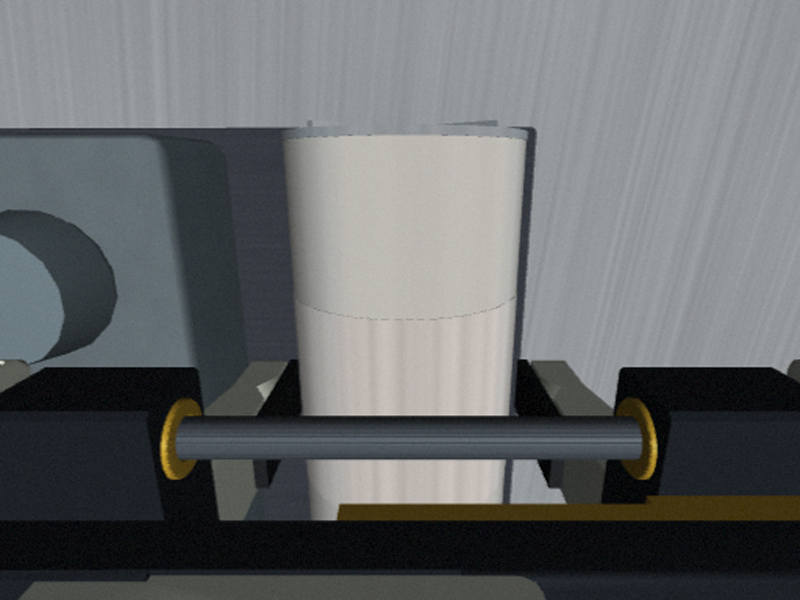

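View pics/s6.png

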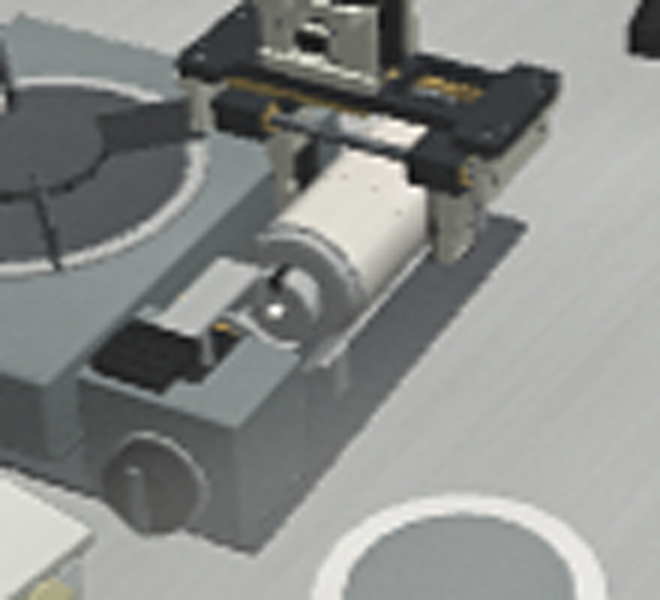

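apply_moves:
  plan:
    - [255,[-0.01,0,0],0]
    - [255,[0,0,0],0]
    - [255,[0,0,0],0]
    - [255,[0,0,0],0]
  squeeze: 14

```text
time_s: 14.72
tcp_pos: [0.4769, 0.1053, 0.0488]
eef_rot: [180.0, 0.0, -173.8]
contact_force: [0.5, 0.0, -2.4]
gripper_width: 0.0679
```

apply_moves:
  plan:
    - [255,[0,0.03,0],0]
    - [255,[0,0.03,0],0]
    - [255,[0,0.03,0],0]
    - [255,[0,0.03,0],0]

```text
time_s: 15.22
tcp_pos: [0.4761, 0.1113, 0.0489]
eef_rot: [-180.0, 0.0, -173.8]
contact_force: [2.5, -1.0, -1.5]
gripper_width: 0.0677
```

apply_moves:
  plan:
    - [255,[-0.01,0.025,0],0]
    - [255,[0,0.025,0],0]
    - [255,[0,0.025,0],0]
    - [255,[0,0.025,0],0]
    - [255,[0,0.025,0],0]
    - [255,[0,0.025,0],0]
    - [255,[0,0.025,0],0]
    - [255,[0,0.025,0],0]

```text
time_s: 16.23
tcp_pos: [0.4752, 0.121, 0.0488]
eef_rot: [-180.0, -0.0, -173.8]
contact_force: [0.1, -5.7, 2.0]
gripper_width: 0.0675
```

apply_moves:
  plan:
    - [255,[0,0.025,0],0]
    - [255,[0,0.025,0],0]
    - [255,[0,0.025,0],0]
    - [255,[0,0.025,0],0]

```text
time_s: 16.73
tcp_pos: [0.4746, 0.126, 0.0488]
eef_rot: [-180.0, -0.0, -173.8]
contact_force: [0.2, -5.1, 3.1]
gripper_width: 0.0677
```

apply_moves:
  plan:
    - [255,[0,0.025,-0.005],0]
    - [255,[0,0.025,0],0]
    - [255,[0,0.025,0],0]

```text
time_s: 17.1
tcp_pos: [0.4742, 0.13, 0.0488]
eef_rot: [180.0, -0.0, -173.8]
contact_force: [-1.6, -2.4, -1.6]
gripper_width: 0.0675
```

```bash
python3 -c "
from h import *
wristcam('w7')"
```

```text
17.1 [0.47419186 0.13002987 0.04880171] [ 1.79998168e+02 -3.06547330e-02 -1.73777256e+02] [-1.56397808 -2.35399686 -1.62925814] 0.06747158143717391
```

View pics/w7_b.png

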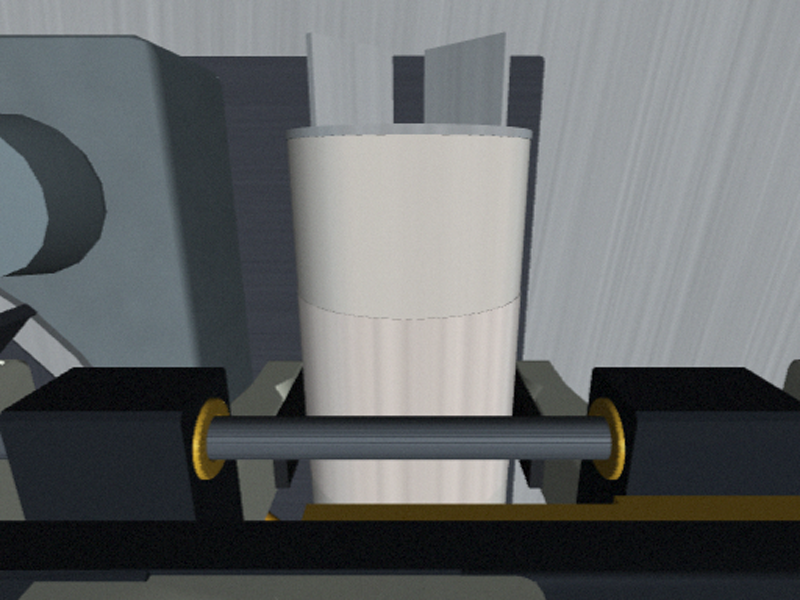

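The bottom rim is still at v≈124–135, so there's no slip in the grip, and the cradle's rear end shows at (308,33) and (505,33). I'll work out how far the stop is.

```bash
python3 - <<'E'
from h import *
c=load("w7")
o=-c["R"].T@c["t"]
def ray(u,z):
    d=c["R"].T@np.linalg.inv(c["K"])@[u[0]*.64-.18,u[1]*.64-.18,1]; return o+d*(z-o[2])/d[2]
a,b=ray((308,33),.046),ray((505,33),.046); m=(a+b)/2; y=np.deg2rad(-173.77); ex=-np.array([np.sin(y),-np.cos(y)])
r=ray((410,135),.098)
print(np.linalg.norm(a-b),(m-c["tcp"])[:2]@ex,(r-c["tcp"])[:2]@ex)
sx=.150-(m-c["tcp"])[:2]@ex; print("tcp stove x",sx,"collar",sx+((r-c["tcp"])[:2]@ex)-.184)
E
```

```text
0.05996374749120068 0.11586482141685617 0.083898626759884
tcp stove x 0.03413517858314383 collar -0.06596619465697216
```

apply_moves:
  plan:
    - [255,[0,0.025,0],0]
    - [255,[0,0.025,0],0]
    - [255,[0,0.025,0],0]

```text
time_s: 17.52
tcp_pos: [0.474, 0.1336, 0.049]
eef_rot: [-180.0, -0.0, -173.8]
contact_force: [-1.9, -1.0, -3.2]
gripper_width: 0.0678
```

apply_moves:
  plan:
    - [255,[0,0.025,0],0]
    - [255,[0,0.025,0],0]

```text
time_s: 17.77
tcp_pos: [0.4738, 0.1361, 0.0491]
eef_rot: [-180.0, -0.0, -173.8]
contact_force: [-1.8, -2.0, -1.7]
gripper_width: 0.068
```

apply_moves:
  plan:
    - [255,[0,0.025,0],0]

```text
time_s: 17.9
tcp_pos: [0.4736, 0.1374, 0.0491]
eef_rot: [180.0, -0.0, -173.8]
contact_force: [-1.5, -1.7, -1.2]
gripper_width: 0.0675
```

apply_moves:
  plan:
    - [255,[0,0.025,0],0]

```text
time_s: 18.02
tcp_pos: [0.4735, 0.1386, 0.0491]
eef_rot: [-180.0, -0.0, -173.8]
contact_force: [-1.8, -2.0, -1.9]
gripper_width: 0.0678
```

apply_moves:
  plan:
    - [255,[0,0.02,0],0]

```text
time_s: 18.15
tcp_pos: [0.4734, 0.1396, 0.0491]
eef_rot: [-180.0, -0.0, -173.8]
contact_force: [-2.3, -2.3, -1.1]
gripper_width: 0.0676
```

apply_moves:
  plan:
    - [255,[0,0.02,0],0]

```text
time_s: 18.27
tcp_pos: [0.4733, 0.1406, 0.049]
eef_rot: [-180.0, -0.0, -173.8]
contact_force: [-2.0, -2.6, -1.4]
gripper_width: 0.0674
```

apply_moves:
  plan:
    - [255,[0,0.02,0],0]

```text
time_s: 18.4
tcp_pos: [0.4732, 0.1416, 0.0491]
eef_rot: [-180.0, -0.0, -173.8]
contact_force: [-1.5, -2.2, -1.2]
gripper_width: 0.0674
```

apply_moves:
  plan:
    - [255,[0,0.02,0],0]

```text
time_s: 18.52
tcp_pos: [0.473, 0.1426, 0.049]
eef_rot: [-180.0, -0.0, -173.8]
contact_force: [-1.7, -1.2, -1.8]
gripper_width: 0.068
```

apply_moves:
  plan:
    - [255,[0,0.02,0],0]

```text
time_s: 18.65
tcp_pos: [0.473, 0.1435, 0.049]
eef_rot: [-180.0, -0.0, -173.8]
contact_force: [-1.3, -1.3, -1.4]
gripper_width: 0.068
```

apply_moves:
  plan:
    - [255,[0,0.02,0],0]

```text
time_s: 18.77
tcp_pos: [0.4728, 0.1446, 0.0491]
eef_rot: [-180.0, -0.0, -173.8]
contact_force: [-3.1, -1.8, -1.6]
gripper_width: 0.0677
```

apply_moves:
  plan:
    - [255,[0,0.02,0],0]

```text
time_s: 18.9
tcp_pos: [0.4727, 0.1455, 0.0491]
eef_rot: [-180.0, -0.0, -173.8]
contact_force: [-2.0, -1.2, -2.2]
gripper_width: 0.0679
```

apply_moves:
  plan:
    - [255,[0.005,0.02,0],0]

```text
time_s: 19.02
tcp_pos: [0.4726, 0.1468, 0.0491]
eef_rot: [180.0, 0.0, -173.8]
contact_force: [-1.0, -0.9, -2.5]
gripper_width: 0.0677
```

apply_moves:
  plan:
    - [255,[0,0.02,0],0]

```text
time_s: 19.15
tcp_pos: [0.4725, 0.1478, 0.0491]
eef_rot: [180.0, 0.0, -173.8]
contact_force: [-0.1, -1.7, -2.4]
gripper_width: 0.0675
```

apply_moves:
  plan:
    - [255,[0,0.02,0],0]

```text
time_s: 19.27
tcp_pos: [0.4724, 0.1488, 0.0491]
eef_rot: [180.0, 0.0, -173.8]
contact_force: [-1.6, -0.5, -3.4]
gripper_width: 0.0681
```

apply_moves:
  plan:
    - [255,[0,0.02,0.006],0]

```text
time_s: 19.4
tcp_pos: [0.4721, 0.1495, 0.0489]
eef_rot: [-180.0, -0.0, -173.8]
contact_force: [-2.1, -2.5, 0.7]
gripper_width: 0.068
```

apply_moves:
  plan:
    - [255,[0,0.02,0],0]

```text
time_s: 19.52
tcp_pos: [0.4719, 0.1503, 0.0488]
eef_rot: [-180.0, -0.0, -173.8]
contact_force: [-0.4, -4.6, -1.3]
gripper_width: 0.0677
```

apply_moves:
  plan:
    - [255,[0,0.01,0],0]

```text
time_s: 19.65
tcp_pos: [0.4719, 0.1504, 0.0488]
eef_rot: [-179.9, -0.0, -173.8]
contact_force: [1.7, -7.2, -1.1]
gripper_width: 0.0676
```

apply_moves:
  plan:
    - [255,[0,0.006,0],0]
    - [255,[0,0,0],0]

```text
time_s: 19.9
tcp_pos: [0.4719, 0.1504, 0.0488]
eef_rot: [-179.9, -0.0, -173.8]
contact_force: [0.6, -6.7, 0.0]
gripper_width: 0.0675
```

```bash
python3 -c "
from h import *
wristcam('w8')
from plant import viewer
import cv2
c=viewer.capture('side');cv2.imwrite('pics/s8.png',cv2.resize(c['frame'][225:290,170:240],None,fx=9,fy=9,interpolation=cv2.INTER_CUBIC))"
```

```text
19.9 [0.47190475 0.15037555 0.04879506] [-1.79928638e+02 -2.57687650e-02 -1.73771050e+02] [ 5.95068943e-01 -6.68628063e+00  3.56299769e-03] 0.06752766123630644
```

View pics/w8_b.png

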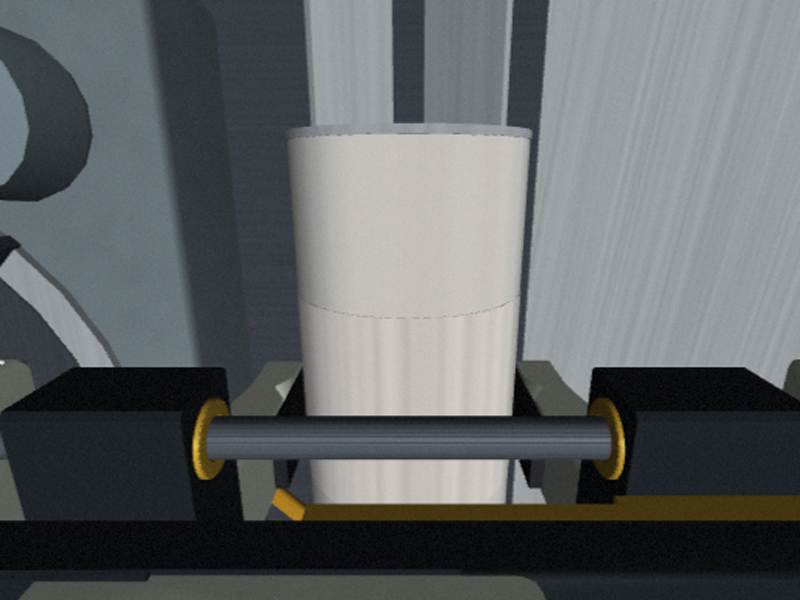

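View pics/s8.png

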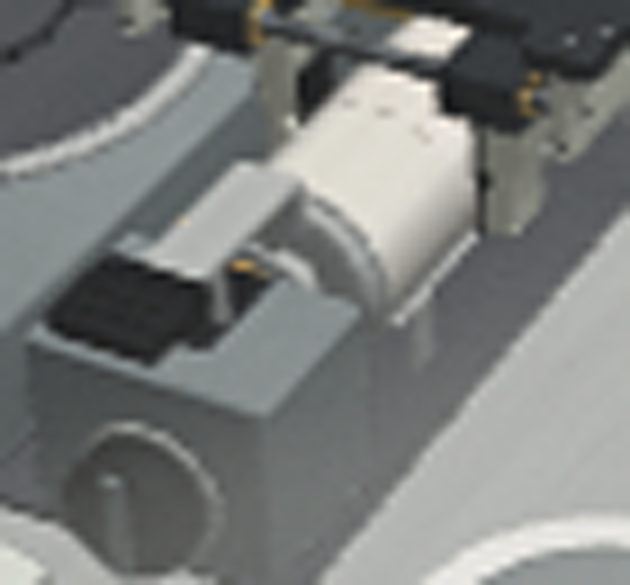

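apply_moves:
  plan:
    - [255,[0,0.008,0],0]
    - [255,[0,0,0],0]

```text
time_s: 20.25
tcp_pos: [0.4719, 0.1504, 0.0488]
eef_rot: [-179.9, -0.0, -173.8]
contact_force: [2.1, -8.9, -0.7]
gripper_width: 0.0675
```

Firm: the tool hasn't moved as the force rose to 8.9 N, with no slip. I'll release and raise the tool, and check how close the standing canister is to the place where I press the lever.

apply_moves:
  plan:
    - [25,[0,0,0],0]
    - [25,[0,0,0],0]
    - [25,[0,0,0],0]

```text
time_s: 20.62
tcp_pos: [0.4723, 0.1523, 0.049]
eef_rot: [180.0, 0.1, -173.8]
contact_force: [0.1, 0.6, 0.0]
gripper_width: 0.0787
```

apply_moves:
  plan:
    - [25,[0,0,-0.2],0]
    - [25,[0,0,-0.5],0]
    - [25,[0,0,-0.8],0]
    - [25,[0,0,-0.9],0]
    - [255,[0,0,-0.9],0]
    - [255,[0,0,-0.5],0]
    - [255,[0,0,0],0]
    - [255,[0,0,0],0]

```text
time_s: 21.62
tcp_pos: [0.4715, 0.1516, 0.2387]
eef_rot: [180.0, -0.0, -173.8]
contact_force: [0.4, -0.4, -0.4]
gripper_width: 0.0443
```

```bash
python3 - <<'E'
from h import *
wristcam('w9')
from plant import viewer
import cv2
c=viewer.capture('side');cv2.imwrite('pics/s9f.png',c['frame']);cv2.imwrite('pics/s9.png',cv2.resize(c['frame'][215:315,80:240],None,fx=5,fy=5,interpolation=cv2.INTER_CUBIC))
t=cv2.imread('pics/top0.png'); cv2.imwrite('pics/t9.png',cv2.resize(t[130:210,100:180],None,fx=7,fy=7,interpolation=cv2.INTER_CUBIC))
E
```

```text
21.625 [0.47146061 0.15157    0.23868942] [ 1.79980282e+02 -9.35145143e-03 -1.73773474e+02] [ 0.38365916 -0.38743127 -0.42642438] 0.04431278809066829
```

View pics/s9.png

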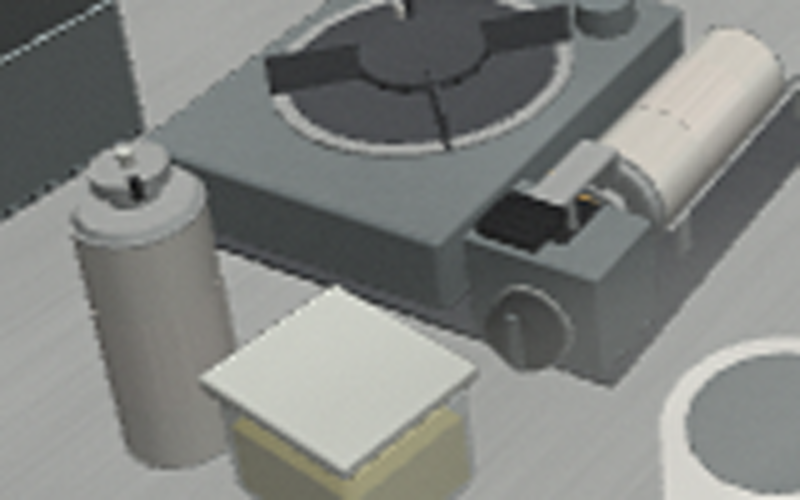

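View pics/t9.png

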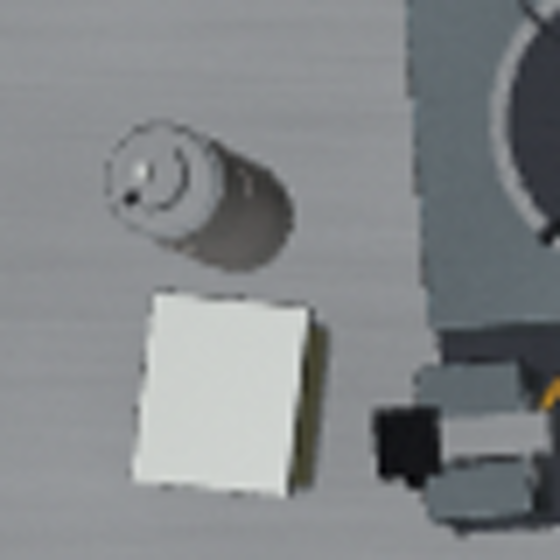

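View pics/w9_b.png

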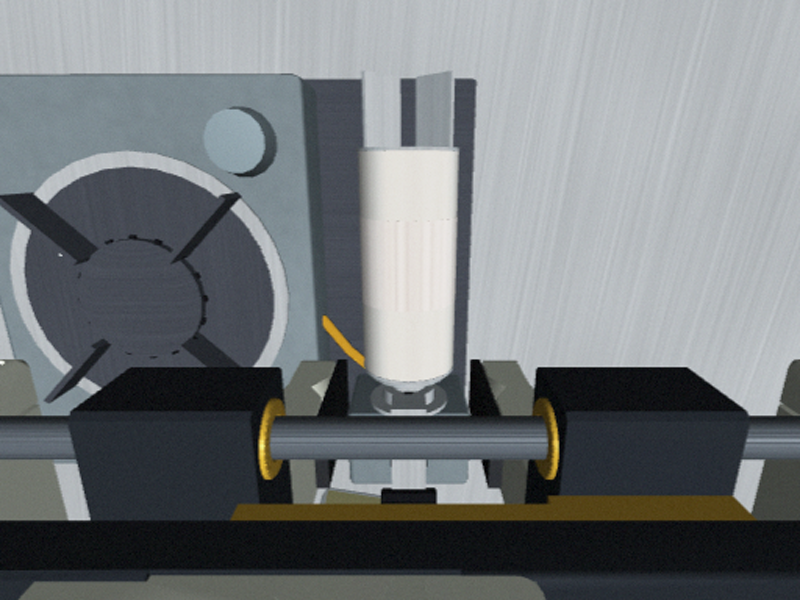

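```bash
python3 - <<'E'
from h import *
t=load("top0")
def ray(c,u,z):
    d=c["R"].T@np.linalg.inv(c["K"])@[u[0],u[1],1]; o=-c["R"].T@c["t"]; return o+d*(z-o[2])/d[2]
y=np.deg2rad(-173.77); tx=np.array([np.cos(y),np.sin(y)]); ty=np.array([np.sin(y),-np.cos(y)]); tcp=np.array([.4715,.1516])
for n,u,z in [("spent top",(123.7,155.7),.17),("pad",(158.3,193.6),.1185),("tub",(100+222/7,130+395/7),.085)]:
    p=ray(t,u,z); d=p[:2]-tcp; print(n,p.round(4),"tool",(d@tx).round(4),(d@ty).round(4))
# wrist: pad rear edge at (408,489) z .1185 (bigpic)
c=load("w9"); p=ray(c,(408*.64,489*.64),.1185); d=p[:2]-tcp; print("pad rear edge",d@tx,d@ty)
c=load("w9"); p=ray(c,(409*.64,150*.64),.098); d=p[:2]-tcp; print("can bottom top rim",d@tx,d@ty)
E
```

```text
spent top [0.5947 0.4399 0.17  ] tool -0.1537 0.2732
pad [0.4516 0.3099 0.1185] tool 0.0026 0.1595
tub [0.4799 0.4277 0.085 ] tool -0.0383 0.2735
pad rear edge -1.9496193851876826e-05 0.1414922187951889
can bottom top rim 0.00052025932451692 -0.0850922618517955
```

Clear of the standing canister by more than 20 mm. The pad centre is at tool y ≈ +0.160. Moving there with the fingers shut.

apply_moves:
  plan:
    - [255,[0,0.7,0],0]
    - [255,[0,0.9,0],0]
    - [255,[0,0.9,0],0]
    - [255,[0.02,0.72,0],0]
    - [255,[0,0,0.5],0]
    - [255,[0,0,0.8],0]
    - [255,[0,0,0.6],0]
    - [255,[0,0,0.26],0]
    - [255,[0,0,0],0]
    - [255,[0,0,0],0]

```text
time_s: 22.98
tcp_pos: [0.454, 0.3122, 0.1319]
eef_rot: [179.9, 0.1, -173.8]
contact_force: [-0.0, 0.4, 0.1]
gripper_width: 0.0003
```

```bash
python3 - <<'E'
from h import *
from plant import viewer
import cv2
wristcam('w10')
c=viewer.capture('side');cv2.imwrite('pics/s10.png',cv2.resize(c['frame'][205:305,130:240],None,fx=6,fy=6,interpolation=cv2.INTER_CUBIC))
E
```

```text
22.975 [0.45399548 0.31217411 0.13185738] [ 1.79948081e+02  7.40813756e-02 -1.73756757e+02] [-0.01970729  0.41660814  0.12444994] 0.0003321507440738107
```

View pics/s10.png

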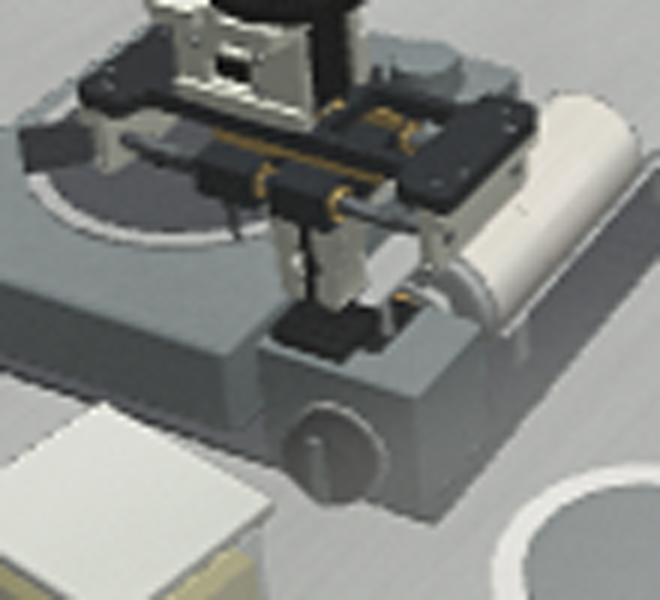

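View pics/w10_b.png

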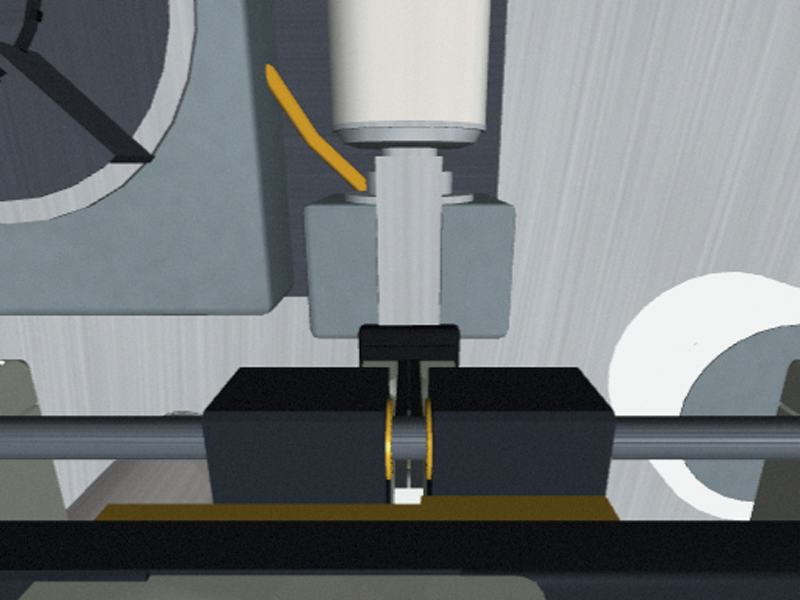

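The shut tips are above the black pad at (408,345). Pressing down gently.

apply_moves:
  plan:
    - [255,[0,0,0.06],0]
    - [255,[0,0,0.06],0]
    - [255,[0,0,0.06],0]
    - [255,[0,0,0.06],0]
    - [255,[0,0,0.04],0]
    - [255,[0,0,0],0]

```text
time_s: 23.82
tcp_pos: [0.4534, 0.3116, 0.1166]
eef_rot: [-180.0, -0.0, -173.8]
contact_force: [0.0, 0.5, 0.3]
gripper_width: 0.0004
```

apply_moves:
  plan:
    - [255,[0,0,0.04],0]
    - [255,[0,0,0.04],0]
    - [255,[0,0,0.04],0]
    - [255,[0,0,0],0]

```text
time_s: 24.32
tcp_pos: [0.4534, 0.3116, 0.1105]
eef_rot: [-180.0, -0.0, -173.8]
contact_force: [0.9, 0.2, 0.4]
gripper_width: 0.0004
```

```bash
python3 - <<'E'
from h import *
from plant import viewer
import cv2
wristcam('w11')
c=viewer.capture('side');cv2.imwrite('pics/s11.png',cv2.resize(c['frame'][225:295,160:240],None,fx=8,fy=8,interpolation=cv2.INTER_CUBIC))
E
```

```text
24.325 [0.45339787 0.31157794 0.1105005 ] [-1.79991729e+02 -7.82977598e-03 -1.73773798e+02] [0.89261281 0.21655176 0.41138736] 0.00035884523436237434
```

View pics/s11.png

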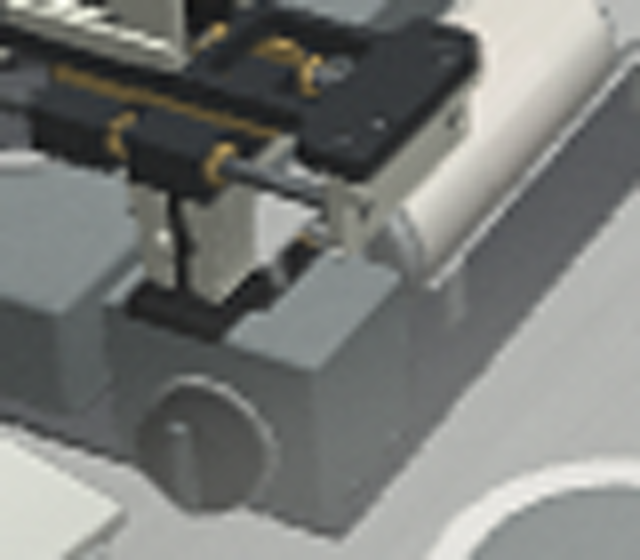

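View pics/w11_b.png

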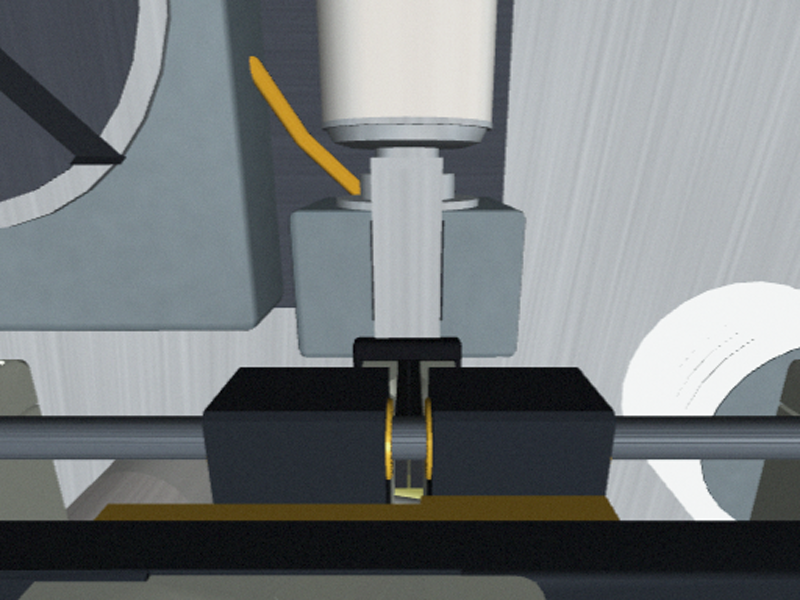

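The pad is going down with the tips. Continuing to the end stop.

apply_moves:
  plan:
    - [255,[0,0,0.03],0]
    - [255,[0,0,0.03],0]

```text
time_s: 24.68
tcp_pos: [0.4534, 0.3116, 0.1078]
eef_rot: [180.0, 0.0, -173.8]
contact_force: [-1.0, -0.1, 2.0]
gripper_width: 0.0002
```

apply_moves:
  plan:
    - [255,[0,0,0.02],0]

```text
time_s: 24.8
tcp_pos: [0.4534, 0.3116, 0.1067]
eef_rot: [180.0, 0.0, -173.8]
contact_force: [-1.5, -0.8, 5.5]
gripper_width: 0.0007
```

apply_moves:
  plan:
    - [255,[0,0,0.02],0]

```text
time_s: 24.92
tcp_pos: [0.4535, 0.3117, 0.1065]
eef_rot: [180.0, 0.0, -173.7]
contact_force: [-5.1, -1.1, 14.0]
gripper_width: 0.0007
```

apply_moves:
  plan:
    - [255,[0,0,0.012],0]
    - [255,[0,0,0],0]

```text
time_s: 25.18
tcp_pos: [0.4535, 0.3117, 0.1065]
eef_rot: [180.0, 0.0, -173.7]
contact_force: [-5.6, -1.8, 13.9]
gripper_width: 0.0005
```

apply_moves:
  plan:
    - [255,[0,0,-0.1],0]
    - [255,[0,0,-0.3],0]
    - [255,[0,0,-0.7],0]
    - [255,[0,0,-0.8],0]
    - [255,[0,0,-0.8],0]
    - [255,[0,0,-0.6],0]
    - [255,[0,0.6,0],0]
    - [255,[0,0.6,0],0]
    - [255,[0,0,0],0]
    - [255,[0,0,0],0]

```text
time_s: 26.42
tcp_pos: [0.4463, 0.3717, 0.2688]
eef_rot: [-179.9, -0.1, -173.7]
contact_force: [-0.5, -0.2, 1.2]
gripper_width: 0.0007
```

```bash
python3 - <<'E'
from h import *
from plant import viewer
import cv2
wristcam('w12')
im=cv2.imread('pics/w12.png'); 
c=viewer.capture('side');cv2.imwrite('pics/s12.png',cv2.resize(c['frame'][225:295,160:240],None,fx=8,fy=8,interpolation=cv2.INTER_CUBIC))
E
```

```text
26.425 [0.44632522 0.37170637 0.26882159] [-1.79884965e+02 -9.61822324e-02 -1.73708079e+02] [-0.48555186 -0.18103392  1.20431345] 0.0006766933350800269
```

View pics/s12.png

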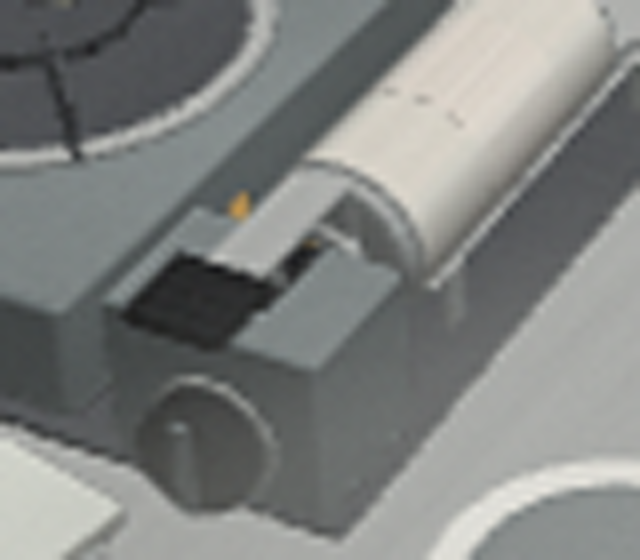

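View pics/w12_b.png

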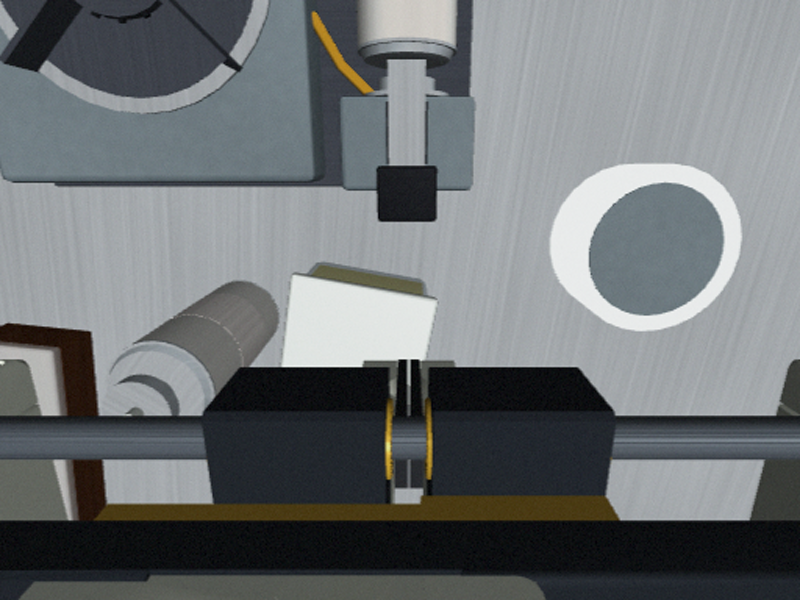

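The lever is down: the pad is nearly level with the housing top at (200,300) in the side crop, and the tongue sits just in front of the canister shoulder. Nothing else has moved and the gripper is clear, so I'm handing in.

```bash
python3 -c "
from plant import close_job,get_state
print(get_state()['time_s'],close_job())"
```

```text
the job is handed in; nothing more can be done
26.525 None
```

The canister is loaded in the stove, the lock lever is fully down, and I handed the job in at 26.5 s of the 72 s allowed.

- **Laying in:** I laid the white canister in the cradle notch up, nozzle towards the regulator, with its collar at about x = -45 mm. I let go so it could settle, then gripped it again lightly.
- **Sliding home:** I crept forward at 8–10 mm/s. The slide took about 1–6 N until the collar came up firm. I confirmed it with one small extra push: the tool did not move, the force reached 8.9 N, and the grip did not slip.
- **Lever:** I pressed the thumb pad down until it stopped at a tool height of 106.5 mm. That matches the full 12 mm of travel, and a canister short of home would have blocked the lever earlier. The force there was 14 N.
- **Last check:** The final pictures show the lever down behind the collar. The canister is in the cradle, the neighbouring objects look unmoved, and the gripper is raised clear.

**Disagreements:**
- My camera fits put the stop at about x = -88 mm, 1–2 mm outside the stated -87 to -73 mm range. I took that as error in the stove's measured position along x.
- The image fits also put heights about 2–7 mm low. I relied on feel for the final contacts.

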